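Put the last muffin away in the pastry box

ROBOT

A 6-joint arm with a two-finger parallel gripper is mounted at the origin on a cart in front of the work surface, level with it; the furniture and walls round the work are solid. World frame = base frame: x ahead of the robot, y to its left, z up, the work surface at z = 0. Lengths are in m, angles in degrees, forces in N, time in s.
With the tool pointing down it reaches from about 0.4 to 0.825 m from the base axis. Payload 7 kg.
Tool frame: the origin (TCP) lies on the centre line of the jaws, within the pads' length; the fingertips stand 19 mm ahead of it and the grasp point (between the pads) is the TCP (r.tips_ahead is the distance from the TCP to the fingertips, in m); z points along the fingers, y is the line along which they close (so a half turn about z gives the same grasp; the last joint's range is limited). The gripper opens to 88 mm and grips with 3 to 60 N. Pads are 19 mm wide; open, the fingers measure 130 mm over their backs; the gripper's body (78 mm by 193 mm) begins 47 mm behind the grasp point.
Start: joints at [88.069, 20.546, 0.682, 0, -70.136, -16.507], TCP at [0.213, 0.64, 0.246] pointing down, gripper open.
Joint ranges: [-176.03, 176.03], [-82.01, 121.73], [-58.28, 71.71], [-173.87, 95.51], [-174.79, -0.11], [-173.66, 173.66]. Speed limits (degrees/s): [136.94, 136.94, 172.46, 180, 180, 180].

INTERFACE

Orientations are given as [roll, pitch, yaw] about the fixed x, y, z axes, in that order (R = Rz(yaw) Ry(pitch) Rx(roll)).
In Python, from plant import r, viewer, close_job gives the robot as it stands. The module is installed in compiled form; this text tells all that it offers.
- The arm moves only by the tool arm_command, never from a script. Its arguments are lists of equal length, an entry for each row: "travel": the shift along the world's x, y, z scaled (see below), a list of three; "delta_rot": the turn, a rotation vector about the world's x, y, z scaled (see below), a list of three. In form: {"travel": [[dx, dy, dz], ...], "delta_rot": [[rx, ry, rz], ...]}. A call has 1 to 20 rows; each row is the pose to reach, as a shift and turn from the pose commanded when the call began; what a row does not reach only later rows make up. The controller multiplies each number of a shift by 0.5 m and each number of a turn by 90 degrees. A row lasts 1/8 s, in which the tool goes at most 62.5 mm and 10.7 degrees, less where a joint would pass 70% of its speed; a pose out of reach is approached as far as the arm can. A call with a number of a shift or a turn outside -1 to 1 is refused whole. A call with a gripper value outside its range is refused whole. "grip" is the opening, from 0 (shut) to 1 (fully open), set as the call begins (left out, the last holds). The fingers move at their own pace and stop on an object; "newtons" is the grip in N (left out, the last holds). Time passes only in rows, so rows that repeat a pose let the fingers close. It gives the time, the measured TCP pose, the force, the opening and the grip force at its end, in the units of the state.
- r.get_state(): the state, without advancing time (a new reading comes with each control period).
- viewer.capture(name): name is "scene" or "side" or "wrist"; returns a dict with "img" (480x640x3 uint8, red, green, blue), "camera_matrix" (3x3 intrinsics, pixels), "R" (3x3) and "t" (3): a world point X has camera coordinates R X + t; the wrist camera has in their place "mount" (4x4, takes a point from camera to tool coordinates, whose origin is the TCP and whose axes are the flange's). Camera axes: x right, y down, z forward; pixel columns grow to the right and rows downward; lengths in m; the calibration is good to about 2 mm. A picture is of the moment at which its call begins: read the wrist's pose just before it. There is no depth.
- close_job(): hands the job in; it is judged then, once.
The state is a dict: "time_s": time; "joints": joint angles; "qd": joint speeds; "joint_torque": joint torques, N m; "tcp_pos": TCP position; "eef_rot": TCP orientation; "contact_force": force on the tool from outside, world axes, zero at the start; "moment": the same for the moment, N m; "gripper_width": finger opening in m; "gripper_force": force on a finger pad.
Only numpy, scipy, OpenCV 4.12 (cv2) and the standard library are available. Lean on these libraries where they do the work, as an engineer would, in place of code of your own. Each camera call takes 0.05 s, during which the arm holds its last target. There are 200 camera calls.

TASK

Put the muffin that stands on the cloth into the open wooden pastry box, upright on the floor beside the muffin already there, without shifting that one. Muffins crush easily: grip it only lightly, and set it down rather than dropping it. Then lower the hinged lid gently until it is fully shut, without letting it slam; leave the cheeses and the glass tea light where they are.

Things in the scene. Friction and masses are not known exactly. Their poses are not given: they have to be found in the camera images.
- muffin: the muffin to put away: in a paper case, about 43 mm across and 34 mm tall, tapering a little to its foot, 0.04 kg; origin at the centre of its underside, z up. It stands upright on the cloth, to the right of the box. Crushed by a squeeze of more than about 30 N from each finger: use the lightest grip
- muffin_in: the muffin that already stands loose on the floor of the box, about 40 mm across and 36 mm tall, anywhere near the box's middle or toward one end; same origin and softness
- pastry_box: wooden box fixed to the table, 150 (x) x 240 (y) x 58 mm (z) outside, walls and floor 8 mm thick, open on top; inside 134 x 224 mm and 50 mm deep. Origin at the centre of its underside, x from the front wall to the far wall where the hinge is, z up
- lid (a joint): angle of the flat wooden lid (150 mm from hinge to free edge, 240 mm wide, 8 mm thick, hinged along the top of the box's far wall): 0 is shut flat on the box, larger is farther open, 1.57 stands upright, up to 1.9. The hinge is stiff: the lid stays where it is left and is pushed shut with a few newtons
- lid_hinge (a point): point on the hinge line at the middle of its length, on the lid's underside; the axes are the lid's own: -x runs across the lid to the free edge, z out of the outer face
- lid_handle (a point): top of the small brass knob on the lid's outer face: 35 mm out from that face, on the middle line, 30 mm short of the free edge
- cheese: bystander: round waxed cheese, 68 mm across, 40 mm tall; origin at the centre of its underside
- brie: bystander: cut piece of soft white cheese, 66 x 50 mm, 38 mm tall; origin at the centre of its underside
- tealight: bystander: glass tea light, 60 mm across, 64 mm tall; origin at the centre of its underside
Not all that is in view belongs to the job. What is shaped like the muffin_in but pink is not meant. What is shaped like the muffin but orange is not meant.

How it is judged (in metres and radians):
On the way:
1. both muffins stand upright on the floor of the open box, the new one let go by the fingers (x of muffin in the frame of pastry_box between -0.06 and 0.06 m and y of muffin in the frame of pastry_box between -0.105 and 0.105 m and z of muffin in the frame of pastry_box between 0 and 0.016 m and angle between each of muffin, muffin_in's own z axis and vertical below 0.25 rad and linear speed of each of muffin, muffin_in below 0.03 m/s and x of muffin_in in the frame of pastry_box between -0.06 and 0.06 m and y of muffin_in in the frame of pastry_box between -0.105 and 0.105 m and z of muffin_in in the frame of pastry_box between 0 and 0.016 m and contact force between the fingers and muffin below 0.1 N and contact force between the fingers and muffin_in below 0.1 N and value of joint lid above 0.5 rad), for 0.2 s.
At the end, for the whole second after the job is handed in: both muffins stand upright (within 0.25 rad), at rest, on the floor of the box; the lid is shut (joint below 0.06 rad); the muffin that was in the box, both cheeses and the tea light are within 20 mm of where they stood; the fingers touch no muffin (x of muffin in the frame of pastry_box between -0.06 and 0.06 m and y of muffin in the frame of pastry_box between -0.105 and 0.105 m and z of muffin in the frame of pastry_box between 0 and 0.016 m and angle between each of muffin, muffin_in's own z axis and vertical below 0.25 rad and linear speed of each of muffin, muffin_in below 0.03 m/s and x of muffin_in in the frame of pastry_box between -0.06 and 0.06 m and y of muffin_in in the frame of pastry_box between -0.105 and 0.105 m and z of muffin_in in the frame of pastry_box between 0 and 0.016 m and contact force between the fingers and muffin below 0.1 N and contact force between the fingers and muffin_in below 0.1 N and value of joint lid below 0.06 rad and distance of each of muffin_in, cheese, brie, tealight from where it was at the start of the episode below 0.02 m).
It fails at once if a muffin is squeezed: the fingers' forces on it add up to more than 70 N (contact force between the fingers and muffin above 70 N or contact force between the fingers and muffin_in above 70 N).
It fails at once if a muffin is dropped or thrown: it moves faster than 0.6 m/s with no finger on it ((contact force between the fingers and muffin below 0.01 N and linear speed of muffin above 0.6 m/s) or (contact force between the fingers and muffin_in below 0.01 N and linear speed of muffin_in above 0.6 m/s)).
It fails at once if the lid slams: below 0.3 rad it closes faster than 1.5 rad/s (value of joint lid below 0.3 rad and velocity of joint lid below -1.5 rad/s).
It fails at once if a cheese, the tea light or the muffin in the box is pushed more than 20 mm (distance of any of cheese, brie, tealight, muffin_in from where it was at the start of the episode above 0.02 m).
It also fails if it takes over 64 s, if anything falls off the work surface, if the arm or the gripper's body presses on something with over 40 N, if the wrist force passes 120 N, or if a joint passes its speed limit or range.

## Working session

There is one attempt and no reset: what is moved stays moved. The work goes in short steps, Python scripts to look and compute and a tool call to move; the robot and the scene stay as the last step left them, time stands still between calls to the robot, and variables do not carry over. Pictures are saved under pics/ and viewed, at most 10 in all, crops included, and the job is handed in when it is done.

Besides the shell and the picture viewer there is one more tool, called after "Emit:" in YAML: its name, and indented under it one key for each argument. arm_command: Moves the arm, as the interface text tells. Shifts and turns lie within -1 to 1; 1 stands for 0.5 m of shift or 90 degrees of turn. Its arguments: {"type":"object","properties":{"travel":{"type":"array"},"delta_rot":{"type":"array"},"grip":{"type":"number"},"newtons":{"type":"number"}},"required":["travel","delta_rot"]}

```bash
mkdir -p pics; cat > h.py <<'E'
import numpy as np, cv2, pickle
from plant import r, viewer
from scipy.spatial.transform import Rotation as Ro
def snap(name,tag):
    s=r.get_state(); c=viewer.capture(name)
    cv2.imwrite(f'pics/{tag}.png',cv2.cvtColor(c['img'],cv2.COLOR_RGB2BGR))
    K=np.array(c['camera_matrix'])
    if 'mount' in c:
        M=np.array(c['mount']); T=np.eye(4); T[:3,:3]=Ro.from_euler('xyz',s['eef_rot'],degrees=True).as_matrix(); T[:3,3]=s['tcp_pos']
        W=np.linalg.inv(T@M); R,t=W[:3,:3],W[:3,3]
    else: R,t=np.array(c['R']),np.array(c['t'])
    pickle.dump((K,R,t),open(f'pics/{tag}.pkl','wb'))
def onz(tag,uv,z):
    K,R,t=pickle.load(open(f'pics/{tag}.pkl','rb')); d=R.T@np.linalg.inv(K)@np.array([*uv,1.]); o=-R.T@t
    return (o+d*(z-o[2])/d[2]).round(4)
def proj(tag,X):
    K,R,t=pickle.load(open(f'pics/{tag}.pkl','rb')); p=K@(R@np.array(X)+t); return (p[:2]/p[2]).round(1)
E
python3 - <<'E'
from h import *
for n in ('scene','side','wrist'): snap(n,n+'0')
print(r.get_state())
for n in ('scene','side','wrist'):
    K,R,t=pickle.load(open(f'pics/{n}0.pkl','rb')); print(n,(-R.T@t).round(3),R[2].round(3),K[0,0])
E
```

```text
{'time_s': 0.15, 'joints': array([ 8.80712331e+01,  2.05809271e+01,  6.46053742e-01, -1.27632509e-02,
       -7.01367088e+01, -1.65077627e+01]), 'qd': array([ 0.07787308, -0.04218368,  0.17076487,  0.10890573, -0.00211987,
       -0.02236901]), 'joint_torque': array([-4.47458679e-04, -5.83274567e+01,  2.93288219e+01,  7.00100362e+00,
        8.82635883e-03, -1.14896657e-04]), 'tcp_pos': array([0.21338679, 0.64001944, 0.24485772]), 'eef_rot': array([ 1.79927959e+02, -8.83593195e-03, -1.84408682e+01]), 'contact_force': array([-0.11149826,  0.3882587 , -1.34622656]), 'moment': array([-0.00825873,  0.00738044,  0.03138974]), 'gripper_force': 0.0, 'gripper_width': 0.0880808149266902}
scene [ 0.143 -0.752  0.725] [ 0.375  0.693 -0.616] 477.2628921812035
side [0.569 0.772 0.566] [-0.028 -0.863 -0.504] 464.1791400520514
wrist [0.28  0.618 0.383] [-0.253  0.084 -0.964] 427.0437842785595
```

View pics/scene0.png

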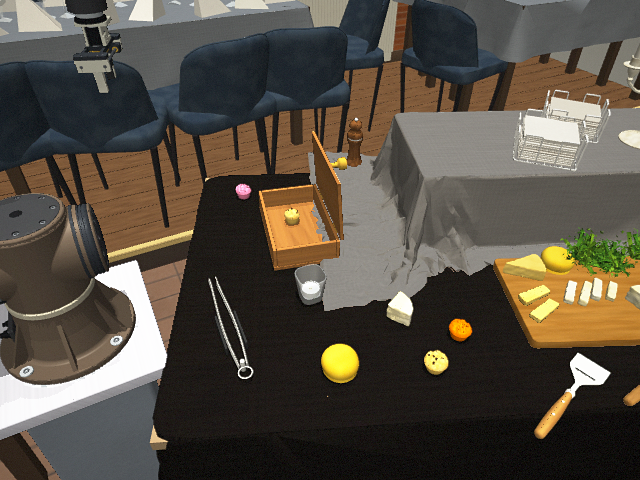

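View pics/side0.png

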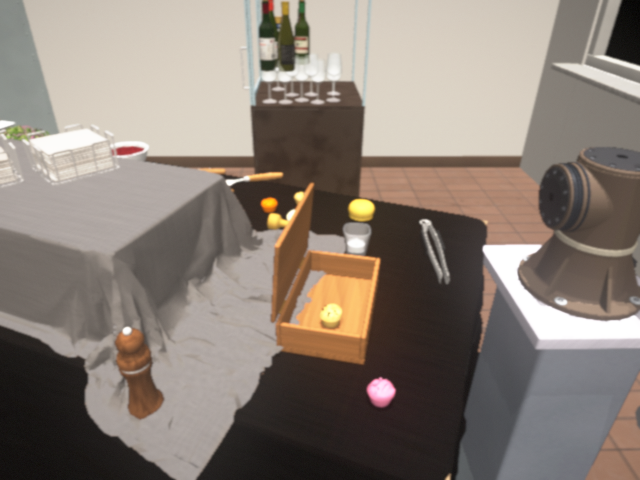

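Scene: the target muffin is at about (436,362), box corners near (260,190), (272,267), (341,257), muffin_in at (292,216), tea light (311,285), brie (400,308), yellow cheese (340,363). In the side view muffin_in is at (331,316). I'll enlarge these next.

```bash
python3 - <<'E'
import cv2,numpy as np
a=cv2.imread('pics/scene0.png'); b=cv2.imread('pics/side0.png')
f=lambda i,x,y,w,h,k: cv2.resize(i[y:y+h,x:x+w],None,fx=k,fy=k,interpolation=cv2.INTER_CUBIC)
top=np.hstack([f(a,250,130,100,150,4),f(b,265,180,133,200,3)[:600,:399]])
cv2.imwrite('pics/m1.png',top)
cv2.imwrite('pics/m2.png',f(a,280,255,200,140,4))
E
```

```text
(no output)
```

View pics/m1.png

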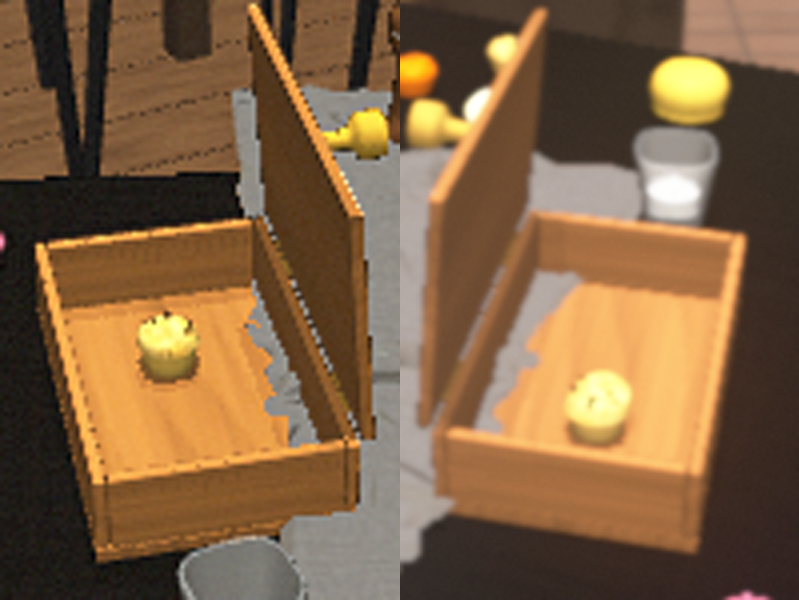

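View pics/m2.png

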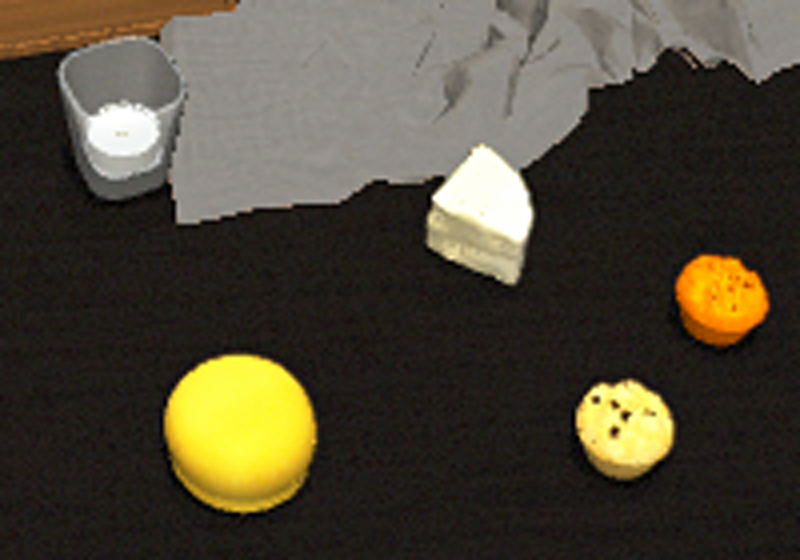

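Enlarged pictures: box rim corners in the left crop are (38,247), (98,480), (355,442), (255,220), and the muffin_in centre is (168,347). The knob is at (375,133), and in the second picture the target muffin's centre is (625,430).

```bash
python3 - <<'E'
from h import *
A=lambda x,y:(250+x/4,130+y/4)
B=lambda x,y:(265+(x-400)/3,180+y/3)
C=lambda x,y:(280+x/4,255+y/4)
for n,p in dict(fl=(38,247),fr=(98,480),br=(355,442),bl=(255,220)).items(): print('sc',n,onz('scene0',A(*p),.058))
for n,p in dict(fl=(700,468),bl=(440,432),fr=(745,235),br=(535,213)).items(): print('si',n,onz('side0',B(*p),.058))
print('in',onz('scene0',A(168,347),.026),onz('side0',B(598,405),.026))
for n,p,z in [('muf',(625,430),.017),('orange',(722,300),.017),('cheese',(240,432),.02),('brie',(482,218),.019),('tea',(122,118),.032)]: print(n,onz('scene0',C(*p),z))
# triangulate knob, lid free corners
P=[]
for tag in('scene0','side0'):
    K,R,t=pickle.load(open(f'pics/{tag}.pkl','rb')); P.append(K@np.c_[R,t])
def tri(a,b):
    X=cv2.triangulatePoints(P[0],P[1],np.float64(a),np.float64(b)); return (X[:3]/X[3]).ravel().round(4)
print('knob',tri(A(375,133),B(425,122)))
print('lid free -y',tri(A(362,212),B(545,10)),'lid free +y',tri(A(250,8),B(432,200)))
E
```

```text
sc fl [0.4714 0.2099 0.058 ]
sc fr [ 0.4172 -0.0151  0.058 ]
sc br [ 0.5562 -0.0488  0.058 ]
sc bl [0.6077 0.1774 0.058 ]
si fl [0.4711 0.2163 0.058 ]
si bl [0.61   0.1855 0.058 ]
si fr [ 0.414  -0.0097  0.058 ]
si br [ 0.5545 -0.0392  0.058 ]
in [0.5177 0.1171 0.026 ] [0.5194 0.1259 0.026 ]
muf [ 0.5711 -0.3841  0.017 ]
orange [ 0.6591 -0.3457  0.017 ]
cheese [ 0.4163 -0.3088  0.02  ]
brie [ 0.5855 -0.2518  0.019 ]
tea [ 0.4514 -0.1201  0.032 ]
knob [0.6214 0.0561 0.1813]
lid free -y [ 0.5515 -0.0484  0.207 ] lid free +y [0.6085 0.1837 0.205 ]
```

Emit:
arm_command:
  travel:
    - [0.574, -0.48, 0.15]
    - [0.574, -0.48, 0.15]
    - [0.574, -0.48, 0.15]
    - [0.574, -0.48, 0.15]
    - [0.574, -0.48, 0.15]
    - [0.574, -0.48, 0.15]
    - [0.574, -0.48, 0.15]
    - [0.574, -0.48, 0.15]
    - [0.574, -0.48, 0.15]
  delta_rot:
    - [0, 0, -0.667]
    - [0, 0, -0.667]
    - [0, 0, -0.667]
    - [0, 0, -0.667]
    - [0, 0, -0.667]
    - [0, 0, -0.667]
    - [0, 0, -0.667]
    - [0, 0, -0.667]
    - [0, 0, -0.667]
  grip: 0.8
  newtons: 4

```text
time_s: 1.27
tcp_pos: [0.4996, 0.401, 0.32]
eef_rot: [180.0, -0.0, -78.4]
contact_force: [0.3, 0.4, 0.4]
gripper_width: 0.0699
gripper_force: 0.0
```

Emit:
arm_command:
  travel:
    - [0.08, -0.66, 0]
    - [0.08, -0.66, 0]
    - [0.08, -0.66, 0]
    - [0.08, -0.66, 0]
    - [0.08, -0.66, 0]
    - [0.08, -0.66, 0]
    - [0.08, -0.66, 0]
    - [0.08, -0.66, 0]
    - [0.08, -0.66, 0]
    - [0.08, -0.66, 0]
    - [0.08, -0.66, 0]
    - [0.08, -0.66, 0]
    - [0.08, -0.66, 0]
    - [0.08, -0.66, 0]
  delta_rot:
    - [0, 0, -0.65]
    - [0, 0, -0.65]
    - [0, 0, -0.65]
    - [0, 0, -0.65]
    - [0, 0, -0.65]
    - [0, 0, -0.65]
    - [0, 0, -0.65]
    - [0, 0, -0.65]
    - [0, 0, -0.65]
    - [0, 0, -1]
    - [0, 0, -1]
    - [0, 0, -1]
    - [0, 0, -1]
    - [0, 0, -1]

```text
time_s: 3.02
tcp_pos: [0.5405, 0.0709, 0.3205]
eef_rot: [-180.0, -0.0, -168.2]
contact_force: [0.2, 0.0, -0.9]
gripper_width: 0.0699
gripper_force: 0.0
```

```bash
python3 - <<'E'
from h import *
snap('wrist','w1')
E
```

```text
(no output)
```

View pics/w1.png

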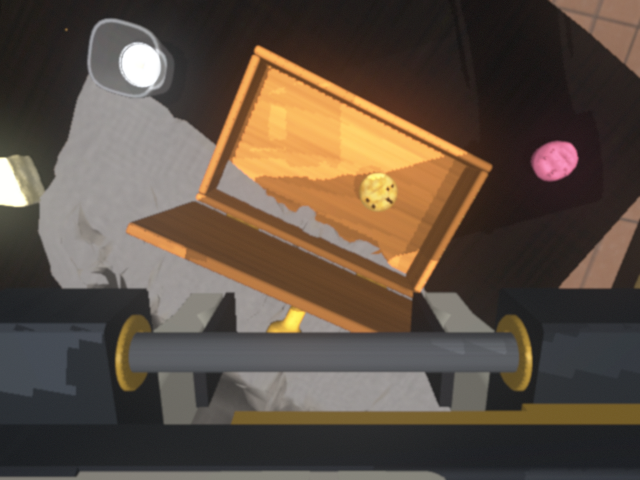

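Wrist view: box rim corners at (258,46), (491,166), (200,195) and (415,292), muffin_in at (378,192), tea light at (130,60). The lid stands upright and its knob is at (290,318).

```bash
python3 - <<'E'
from h import *
c=[onz('w1',p,.058) for p in [(258,46),(491,166),(415,292),(200,195)]]; print(c)
print(np.mean(c,0)); fr,fl,bl,br=c
print(np.degrees(np.arctan2(*(br-fr)[1::-1])),np.degrees(np.arctan2(*(bl-fl)[1::-1])),np.degrees(np.arctan2(*(fl-fr)[1::-1]))-90,np.degrees(np.arctan2(*(bl-br)[1::-1]))-90)
print('in',onz('w1',(378,192),.034))
a=np.radians(-13.5);o=np.mean(c,0);X=np.array([np.cos(a),np.sin(a),0]);Y=np.array([-X[1],X[0],0])
d=onz('w1',(378,192),.034)-o;print(d@X,d@Y)
E
```

```text
[array([ 0.4138, -0.0123,  0.058 ]), array([0.4704, 0.2153, 0.058 ]), array([0.6053, 0.179 , 0.058 ]), array([ 0.5521, -0.0447,  0.058 ])]
[0.5104   0.084325 0.058   ]
-13.185088050016674 -15.060872078251268 -13.965142226848457 -13.377491908985277
in [0.5179 0.1225 0.034 ]
-0.001619002362216554 0.03887106194010061
```

Emit:
arm_command:
  travel:
    - [0.08, -0.8, 0]
    - [0.08, -0.8, 0]
    - [0.08, -0.8, 0]
    - [0.08, -0.8, 0]
    - [0.08, -0.8, 0]
    - [0.08, -0.8, 0]
    - [0.08, -0.8, 0]
    - [0.08, -0.8, 0]
    - [0.08, -0.8, 0]
    - [0.08, -0.8, 0]
  delta_rot:
    - [0, 0, -0.28]
    - [0, 0, -0.28]
    - [0, 0, -0.28]
    - [0, 0, -0.28]
    - [0, 0, -0.28]
    - [0, 0, -0.28]
    - [0, 0, -0.28]
    - [0, 0, -0.28]
    - [0, 0, -0.28]
    - [0, 0, -0.28]

```text
time_s: 4.32
tcp_pos: [0.5807, -0.3286, 0.321]
eef_rot: [180.0, 0.0, 166.4]
contact_force: [-1.1, -0.1, 0.1]
gripper_width: 0.07
gripper_force: 0.0
```

```bash
python3 - <<'E'
from h import *
snap('wrist','w2')
E
```

```text
(no output)
```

View pics/w2.png

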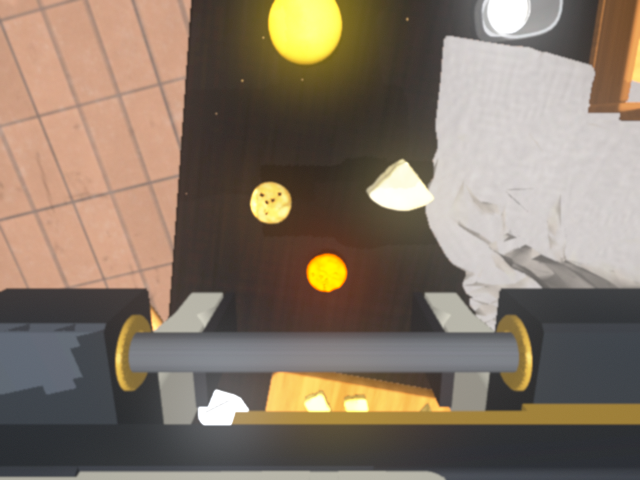

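The target muffin is centred at (271,202) in the wrist view, orange at (327,273), and the brie's near corner at (367,195).

```bash
python3 - <<'E'
from h import *
print(onz('w2',(271,202),.026),onz('w2',(271,202),.017),onz('w2',(327,273),.026),onz('w2',(367,195),.038))
E
```

```text
[ 0.5681 -0.3804  0.026 ] [ 0.5693 -0.3818  0.017 ] [ 0.6562 -0.3426  0.026 ] [ 0.5821 -0.2842  0.038 ]
```

Emit:
arm_command:
  travel:
    - [-0.023, -0.104, -0.2]
    - [-0.023, -0.104, -0.2]
    - [-0.023, -0.104, -0.3]
    - [-0.023, -0.104, -0.4]
    - [-0.023, -0.104, -0.46]
    - [-0.023, -0.104, -0.51]
    - [-0.023, -0.104, -0.55]
    - [-0.023, -0.104, -0.575]
    - [-0.023, -0.104, -0.59]
    - [-0.023, -0.104, -0.59]
    - [-0.023, -0.104, -0.59]
    - [-0.023, -0.104, -0.59]
  delta_rot:
    - [0, 0, 0]
    - [0, 0, 0]
    - [0, 0, 0]
    - [0, 0, 0]
    - [0, 0, 0]
    - [0, 0, 0]
    - [0, 0, 0]
    - [0, 0, 0]
    - [0, 0, 0]
    - [0, 0, 0]
    - [0, 0, 0]
    - [0, 0, 0]

```text
time_s: 5.88
tcp_pos: [0.5694, -0.3819, 0.0264]
eef_rot: [-180.0, 0.1, 166.3]
contact_force: [-0.3, -0.6, -0.3]
gripper_width: 0.0702
gripper_force: 0.0
```

Emit:
arm_command:
  travel:
    - [0, 0, 0]
    - [0, 0, 0]
    - [0, 0, 0]
    - [0, 0, 0]
    - [0, 0, 0]
    - [0, 0, 0]
    - [0, 0, 0]
    - [0, 0, 0]
  delta_rot:
    - [0, 0, 0]
    - [0, 0, 0]
    - [0, 0, 0]
    - [0, 0, 0]
    - [0, 0, 0]
    - [0, 0, 0]
    - [0, 0, 0]
    - [0, 0, 0]
  grip: 0.4
  newtons: 4

```text
time_s: 6.88
tcp_pos: [0.569, -0.3817, 0.0256]
eef_rot: [180.0, 0.0, 166.3]
contact_force: [-1.1, -0.3, 0.5]
gripper_width: 0.041
gripper_force: 4.0
```

Emit:
arm_command:
  travel:
    - [0, 0, 0.01]
    - [0, 0, 0.03]
    - [0, 0, 0.07]
    - [0, 0, 0.12]
    - [0, 0, 0.18]
    - [0, 0, 0.25]
    - [0, 0, 0.31]
    - [0, 0, 0.34]
    - [0, 0, 0.35]
    - [-0.02, 0.037, 0.35]
    - [-0.06, 0.111, 0.35]
    - [-0.1, 0.185, 0.35]
    - [-0.14, 0.26, 0.35]
    - [-0.18, 0.33, 0.35]
    - [-0.22, 0.405, 0.35]
    - [-0.238, 0.438, 0.35]
    - [-0.242, 0.444, 0.35]
    - [-0.242, 0.444, 0.35]
    - [-0.242, 0.444, 0.35]
  delta_rot:
    - [0, 0, 0]
    - [0, 0, 0]
    - [0, 0, 0]
    - [0, 0, 0]
    - [0, 0, 0]
    - [0, 0, 0]
    - [0, 0, 0]
    - [0, 0, 0]
    - [0, 0, 0]
    - [0, 0, 0]
    - [0, 0, 0]
    - [0, 0, 0]
    - [0, 0, 0]
    - [0, 0, 0]
    - [0, 0, 0]
    - [0, 0, 0]
    - [0, 0, 0]
    - [0, 0, 0]
    - [0, 0, 0]

```text
time_s: 9.25
tcp_pos: [0.4482, -0.1601, 0.2002]
eef_rot: [-180.0, -0.0, 166.3]
contact_force: [-0.1, 0.6, -0.6]
gripper_width: 0.0409
gripper_force: 4.0
```

Emit:
arm_command:
  travel:
    - [0.01, 0.04, 0]
    - [0.025, 0.1, 0]
    - [0.045, 0.19, 0]
    - [0.065, 0.27, 0]
    - [0.08, 0.34, 0]
    - [0.09, 0.375, 0]
    - [0.093, 0.389, 0]
    - [0.093, 0.389, 0]
    - [0.093, 0.389, -0.03]
    - [0.093, 0.389, -0.08]
    - [0.093, 0.389, -0.13]
    - [0.093, 0.389, -0.17]
    - [0.093, 0.389, -0.2]
    - [0.093, 0.389, -0.21]
    - [0.093, 0.389, -0.21]
    - [0.093, 0.389, -0.21]
  delta_rot:
    - [0, 0, 0]
    - [0, 0, 0]
    - [0, 0, 0]
    - [0, 0, 0]
    - [0, 0, 0]
    - [0, 0, 0]
    - [0, 0, 0]
    - [0, 0, 0]
    - [0, 0, 0]
    - [0, 0, 0]
    - [0, 0, 0]
    - [0, 0, 0]
    - [0, 0, 0]
    - [0, 0, 0]
    - [0, 0, 0]
    - [0, 0, 0]

```text
time_s: 11.25
tcp_pos: [0.495, 0.035, 0.0962]
eef_rot: [180.0, 0.1, 166.3]
contact_force: [-0.2, -0.5, -1.4]
gripper_width: 0.0405
gripper_force: 4.0
```

```bash
python3 - <<'E'
from h import *
snap('scene','s3');snap('side','d3')
a=cv2.imread('pics/scene0.png')
a=cv2.imread('pics/s3.png')[130:280,250:350];b=cv2.imread('pics/d3.png')[180:380,265:398]
cv2.imwrite('pics/m3.png',np.hstack([cv2.resize(a,(400,600)),cv2.resize(b,(399,600))]))
E
```

```text
(no output)
```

View pics/m3.png

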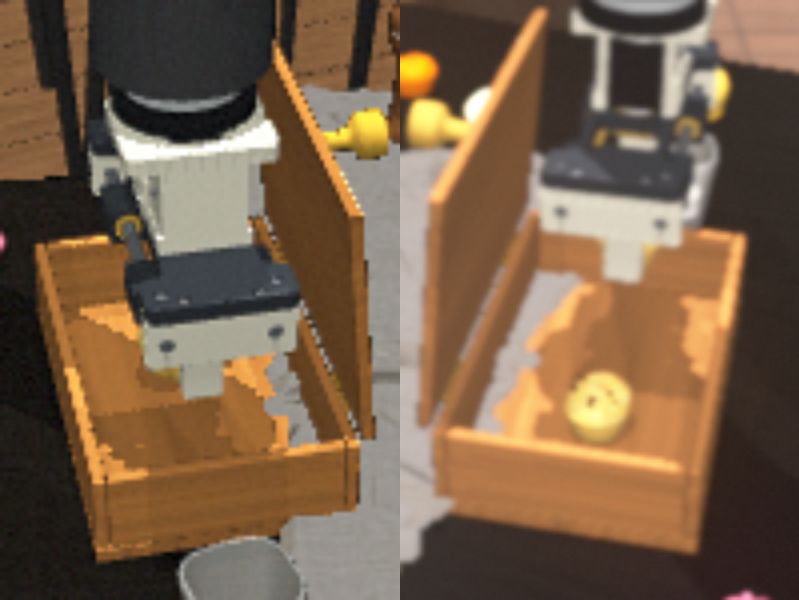

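The gripper is inside the box, clear of the walls, lid and muffin_in at (598,405). The tea light hasn't moved. Lowering now.

Emit:
arm_command:
  travel:
    - [0, 0, -0.03]
    - [0, 0, -0.06]
    - [0, 0, -0.085]
    - [0, 0, -0.1]
    - [0, 0, -0.11]
    - [0, 0, -0.115]
    - [0, 0, -0.119]
    - [0, 0, -0.122]
    - [0, 0, -0.124]
    - [0, 0, -0.124]
    - [0, 0, -0.124]
  delta_rot:
    - [0, 0, 0]
    - [0, 0, 0]
    - [0, 0, 0]
    - [0, 0, 0]
    - [0, 0, 0]
    - [0, 0, 0]
    - [0, 0, 0]
    - [0, 0, 0]
    - [0, 0, 0]
    - [0, 0, 0]
    - [0, 0, 0]

```text
time_s: 12.72
tcp_pos: [0.4945, 0.0348, 0.0336]
eef_rot: [180.0, 0.0, 166.3]
contact_force: [0.7, -0.1, -0.9]
gripper_width: 0.0407
gripper_force: 4.0
```

Emit:
arm_command:
  travel:
    - [0, 0, -0.001]
    - [0, 0, -0.003]
    - [0, 0, -0.003]
    - [0, 0, -0.003]
  delta_rot:
    - [0, 0, 0]
    - [0, 0, 0]
    - [0, 0, 0]
    - [0, 0, 0]

```text
time_s: 13.22
tcp_pos: [0.4948, 0.0349, 0.0324]
eef_rot: [180.0, 0.0, 166.3]
contact_force: [-1.3, -0.6, 5.1]
gripper_width: 0.0405
gripper_force: 4.0
```

Emit:
arm_command:
  travel:
    - [0, 0, 0]
    - [0, 0, 0]
    - [0, 0, 0]
    - [0, 0, 0]
    - [0, 0, 0]
    - [0, 0, 0]
  delta_rot:
    - [0, 0, 0]
    - [0, 0, 0]
    - [0, 0, 0]
    - [0, 0, 0]
    - [0, 0, 0]
    - [0, 0, 0]
  grip: 0.64

```text
time_s: 13.98
tcp_pos: [0.4945, 0.0348, 0.032]
eef_rot: [-180.0, -0.0, 166.3]
contact_force: [0.3, 0.1, -0.0]
gripper_width: 0.0562
gripper_force: 0.0
```

Emit:
arm_command:
  travel:
    - [0, 0, 0.01]
    - [0, 0, 0.03]
    - [0, 0, 0.06]
    - [0, 0, 0.1]
    - [0, 0, 0.16]
    - [0, 0, 0.23]
    - [0, 0, 0.33]
    - [0, 0, 0.44]
    - [0, 0, 0.54]
    - [0, 0, 0.58]
    - [0, 0, 0.58]
  delta_rot:
    - [0, 0, 0]
    - [0, 0, 0]
    - [0, 0, 0]
    - [0, 0, 0]
    - [0, 0, 0]
    - [0, 0, 0]
    - [0, 0, 0]
    - [0, 0, 0]
    - [0, 0, 0]
    - [0, 0, 0]
    - [0, 0, 0]

```text
time_s: 15.35
tcp_pos: [0.4949, 0.0349, 0.3246]
eef_rot: [179.8, 0.2, 166.3]
contact_force: [-0.1, 0.7, -1.2]
gripper_width: 0.0562
gripper_force: 0.0
```

```bash
python3 - <<'E'
from h import *
snap('wrist','w4')
E
```

```text
(no output)
```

View pics/w4.png

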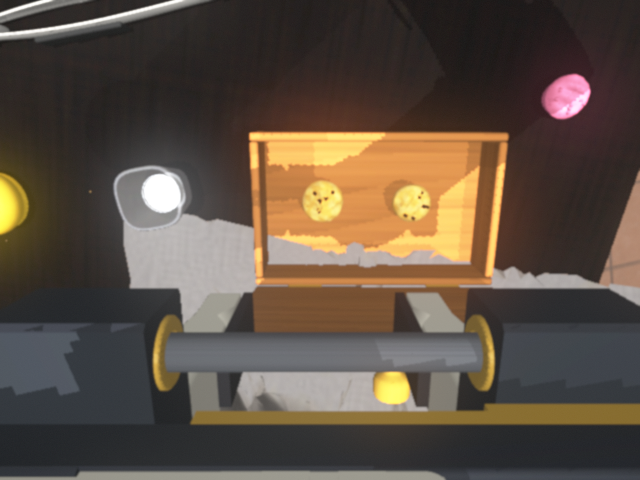

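Both muffins are upright in the box at (322,201) and (412,203). The lid is still open with its knob at (392,385). Next I'll work out the closing arc and check the clearance behind the lid.

```bash
python3 - <<'E'
from h import *
for p in [(322,201),(412,203)]:
    d=onz('w4',p,.034)-np.array([.5115,.084,0]); print('muf box',(.972*d[0]-.233*d[1]).round(3),(.233*d[0]+.972*d[1]).round(3))
for p in [(395,115),(405,185),(495,240)]: print(onz('scene0',p,0),onz('scene0',p,.15))
s=.115
def pose(th): return np.array([.075-s*np.cos(th)+.008*np.sin(th)+.0095, .058+s*np.sin(th)+.008*np.cos(th)+.019])
p0=np.array([.115,.192])
for k,th in enumerate(np.linspace(1.6,-.03,37)):
    d=pose(th)-p0; print(k,round(th,2),(np.array([d[0]*.972,-d[0]*.233,d[1]])/.5).round(3).tolist())
E
```

```text
muf box -0.006 -0.052
muf box -0.003 0.039
[1.115  0.5419 0.    ] [0.914  0.2744 0.15  ]
[0.8782 0.1443 0.    ] [ 0.7262 -0.0409  0.15  ]
[ 0.9315 -0.1557  0.    ] [ 0.7684 -0.2789  0.15  ]
0 1.6 [-0.037, 0.009, -0.001]
1 1.55 [-0.047, 0.011, 0.0]
2 1.51 [-0.057, 0.014, 0.001]
3 1.46 [-0.068, 0.016, 0.0]
4 1.42 [-0.078, 0.019, -0.0]
5 1.37 [-0.088, 0.021, -0.001]
6 1.33 [-0.098, 0.023, -0.003]
7 1.28 [-0.108, 0.026, -0.005]
8 1.24 [-0.118, 0.028, -0.007]
9 1.19 [-0.127, 0.031, -0.01]
10 1.15 [-0.137, 0.033, -0.014]
11 1.1 [-0.146, 0.035, -0.018]
12 1.06 [-0.156, 0.037, -0.022]
13 1.01 [-0.165, 0.039, -0.027]
14 0.97 [-0.174, 0.042, -0.032]
15 0.92 [-0.182, 0.044, -0.037]
16 0.88 [-0.191, 0.046, -0.043]
17 0.83 [-0.199, 0.048, -0.049]
18 0.79 [-0.206, 0.049, -0.056]
19 0.74 [-0.214, 0.051, -0.063]
20 0.69 [-0.221, 0.053, -0.071]
21 0.65 [-0.228, 0.055, -0.078]
22 0.6 [-0.234, 0.056, -0.086]
23 0.56 [-0.241, 0.058, -0.095]
24 0.51 [-0.246, 0.059, -0.103]
25 0.47 [-0.252, 0.06, -0.112]
26 0.42 [-0.257, 0.062, -0.121]
27 0.38 [-0.261, 0.063, -0.13]
28 0.33 [-0.266, 0.064, -0.14]
29 0.29 [-0.269, 0.065, -0.15]
30 0.24 [-0.273, 0.065, -0.159]
31 0.2 [-0.276, 0.066, -0.169]
32 0.15 [-0.278, 0.067, -0.18]
33 0.11 [-0.28, 0.067, -0.19]
34 0.06 [-0.282, 0.067, -0.2]
35 0.02 [-0.283, 0.068, -0.21]
36 -0.03 [-0.283, 0.068, -0.221]
```

Emit:
arm_command:
  travel:
    - [0.234, -0.052, 0]
    - [0.234, -0.052, 0]
    - [0.234, -0.052, 0]
    - [0.234, -0.052, 0]
    - [0.234, -0.052, -0.05]
    - [0.234, -0.052, -0.11]
    - [0.234, -0.052, -0.17]
    - [0.234, -0.052, -0.22]
    - [0.234, -0.052, -0.25]
    - [0.234, -0.052, -0.261]
    - [0.234, -0.052, -0.261]
    - [0.234, -0.052, -0.261]
  delta_rot:
    - [0, 0, 0]
    - [0, 0, 0]
    - [0, 0, 0]
    - [0, 0, 0]
    - [0, 0, 0]
    - [0, 0, 0]
    - [0, 0, 0]
    - [0, 0, 0]
    - [0, 0, 0]
    - [0, 0, 0]
    - [0, 0, 0]
    - [0, 0, 0]
  grip: 0

```text
time_s: 16.9
tcp_pos: [0.612, 0.009, 0.1926]
eef_rot: [180.0, 0.1, 166.3]
contact_force: [-0.2, -0.3, 0.1]
gripper_width: 0.0005
gripper_force: 0.0
```

Emit:
arm_command:
  travel:
    - [-0.015, 0.004, 0]
    - [-0.03, 0.007, 0]
    - [-0.04, 0.01, 0]
    - [-0.05, 0.012, 0]
    - [-0.06, 0.014, 0]
    - [-0.068, 0.016, 0]
    - [-0.078, 0.019, 0]
    - [-0.088, 0.021, -0.001]
    - [-0.098, 0.023, -0.003]
    - [-0.108, 0.026, -0.005]
  delta_rot:
    - [0, 0, 0]
    - [0, 0, 0]
    - [0, 0, 0]
    - [0, 0, 0]
    - [0, 0, 0]
    - [0, 0, 0]
    - [0, 0, 0]
    - [0, 0, 0]
    - [0, 0, 0]
    - [0, 0, 0]

```text
time_s: 18.15
tcp_pos: [0.5572, 0.0219, 0.189]
eef_rot: [180.0, 0.0, 166.3]
contact_force: [2.1, -0.6, -0.5]
gripper_width: 0.0006
gripper_force: 0.8
```

Emit:
arm_command:
  travel:
    - [-0.01, 0.002, -0.002]
    - [-0.019, 0.005, -0.005]
    - [-0.029, 0.007, -0.009]
    - [-0.038, 0.009, -0.013]
    - [-0.048, 0.011, -0.017]
    - [-0.057, 0.013, -0.022]
    - [-0.066, 0.016, -0.027]
    - [-0.074, 0.018, -0.032]
    - [-0.083, 0.02, -0.038]
    - [-0.091, 0.022, -0.044]
    - [-0.098, 0.023, -0.051]
    - [-0.106, 0.025, -0.058]
    - [-0.113, 0.027, -0.066]
    - [-0.12, 0.029, -0.073]
    - [-0.126, 0.03, -0.081]
    - [-0.133, 0.032, -0.09]
    - [-0.138, 0.033, -0.098]
  delta_rot:
    - [0, 0, 0]
    - [0, 0, 0]
    - [0, 0, 0]
    - [0, 0, 0]
    - [0, 0, 0]
    - [0, 0, 0]
    - [0, 0, 0]
    - [0, 0, 0]
    - [0, 0, 0]
    - [0, 0, 0]
    - [0, 0, 0]
    - [0, 0, 0]
    - [0, 0, 0]
    - [0, 0, 0]
    - [0, 0, 0]
    - [0, 0, 0]
    - [0, 0, 0]

```text
time_s: 20.27
tcp_pos: [0.4882, 0.0384, 0.1397]
eef_rot: [-180.0, -0.0, 166.3]
contact_force: [1.3, -0.3, 0.6]
gripper_width: 0.0005
gripper_force: 0.4
```

Emit:
arm_command:
  travel:
    - [-0.006, 0.001, -0.009]
    - [-0.011, 0.003, -0.018]
    - [-0.015, 0.004, -0.027]
    - [-0.02, 0.005, -0.037]
    - [-0.023, 0.006, -0.047]
    - [-0.027, 0.006, -0.056]
    - [-0.03, 0.007, -0.066]
    - [-0.032, 0.008, -0.077]
    - [-0.034, 0.008, -0.087]
    - [-0.036, 0.008, -0.097]
    - [-0.036, 0.008, -0.103]
    - [-0.036, 0.008, -0.107]
    - [-0.036, 0.008, -0.109]
    - [-0.036, 0.008, -0.109]
  delta_rot:
    - [0, 0, 0]
    - [0, 0, 0]
    - [0, 0, 0]
    - [0, 0, 0]
    - [0, 0, 0]
    - [0, 0, 0]
    - [0, 0, 0]
    - [0, 0, 0]
    - [0, 0, 0]
    - [0, 0, 0]
    - [0, 0, 0]
    - [0, 0, 0]
    - [0, 0, 0]
    - [0, 0, 0]

```text
time_s: 22.02
tcp_pos: [0.4703, 0.0422, 0.0858]
eef_rot: [-180.0, -0.0, 166.3]
contact_force: [-3.2, 1.1, 3.2]
gripper_width: 0.0005
gripper_force: 2.1
```

Emit:
arm_command:
  travel:
    - [0, 0, -0.003]
    - [0, 0, -0.006]
    - [0, 0, -0.006]
  delta_rot:
    - [0, 0, 0]
    - [0, 0, 0]
    - [0, 0, 0]

```text
time_s: 22.4
tcp_pos: [0.4704, 0.0422, 0.0853]
eef_rot: [-180.0, 0.0, 166.4]
contact_force: [-15.0, 0.7, 38.7]
gripper_width: 0.0004
gripper_force: 19.3
```

Force rises sharply with almost no travel, so the lid is fully down. Backing off and checking.

Emit:
arm_command:
  travel:
    - [0, 0, 0.01]
    - [0, 0, 0.05]
    - [0, 0, 0.12]
    - [0, 0, 0.22]
    - [0, 0, 0.32]
    - [0, 0, 0.4]
    - [0, 0, 0.42]
    - [0, 0, 0.42]
  delta_rot:
    - [0, 0, 0]
    - [0, 0, 0]
    - [0, 0, 0]
    - [0, 0, 0]
    - [0, 0, 0]
    - [0, 0, 0]
    - [0, 0, 0]
    - [0, 0, 0]

```text
time_s: 23.4
tcp_pos: [0.4706, 0.0424, 0.2926]
eef_rot: [180.0, 0.0, 166.3]
contact_force: [-0.3, -0.1, 0.1]
gripper_width: 0.0004
gripper_force: 0.0
```

```bash
python3 - <<'E'
from h import *
snap('scene','s5');snap('side','d5')
a=cv2.imread('pics/s5.png')[130:280,250:350];b=cv2.imread('pics/d5.png')[180:380,265:398]
cv2.imwrite('pics/m5.png',np.hstack([cv2.resize(a,(400,600)),cv2.resize(b,(399,600))]))
E
```

```text
(no output)
```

View pics/m5.png

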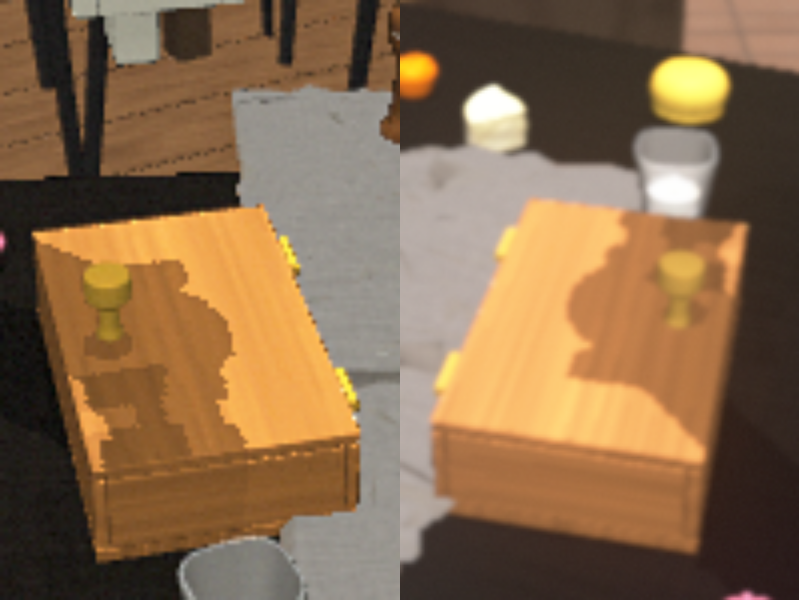

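The lid lies flat and flush on the box with its knob at (107,285) in the left crop. The tea light, cheeses and orange muffin are where they were.

```bash
python3 -c "
from plant import close_job
print(close_job())"
```

```text
the job is handed in; nothing more can be done
None
```

The muffin is in the box, upright beside the other one, the lid is fully shut, and the job is handed in (about 24 s of the 64 s used; `close_job()` returned no verdict).

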